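# Stow the bar-end weight and shut the kit box

### The job

Stand the loose handlebar end weight gently in the empty half of the kit box. Then push the open lid over past upright just until its own weight takes it, let it swing down by itself, and press it down over the catch until it snaps fully shut, without forcing the lid at any time. Leave everything else where it is.

Things in the scene. Friction and masses are not known exactly. Their poses are not given: they have to be found in the camera images.
- bar_end_center (a point): Centre of the loose handlebar end weight standing on the surface: chrome barrel 34 mm in diameter, 40 mm high, chamfered on top; on it a black rubber plug 16 mm in diameter up to 57 mm and a small nut up to 62 mm. The point is on its axis, 31 mm above its underside. 190 g. A plain two-step steel socket of like size stands near it and is not wanted.
- kit_box: Grey-green sheet-steel kit box, fixed. Origin: centre of its underside. Its x axis points from its front (catch side) to its back (hinge side), y along its length, z up. Body 160 mm in x, 240 mm in y, 60 mm high, walls and floor 3 mm. A divider at y = 0 makes two halves: the half at +y is empty, the half at -y holds a bearing and a brake pad.
- empty_half (a point): Centre of the floor of the empty half of the kit box, 3 mm above the work surface. The half measures 154 mm in the box's x and 114 mm in its y and has upright walls reaching 60 mm above the work surface.
- lid_hinge (a point): Middle of the hinge axis of the lid, 82 mm behind the box centre and 60 mm above the surface; the axis runs along the box's y. At opening angle q a point of the lid's outer face at distance r from the hinge lies r*cos(q) - 0.025*sin(q) in front of the axis (towards box -x) and r*sin(q) + 0.025*cos(q) above it.
- lid (a joint): Opening angle of the lid (rad): about 0 shut, 1.57 upright, 2.1 leaning back on its stop. The hinge is stiff and damped: the lid stays put near upright, takes 2 to 5 N at its edge to move, falls by itself from somewhere between 1.3 and 1.0 (its mass varies), comes down in 1 to 4 s and stops on the catch at 0.018 to 0.045, not yet shut. Snapped in it reads -0.013 to +0.013.
- lid_edge (a point): Middle of the lid's front edge, on its outer (top) face; a point of the lid. The lid is a shallow tray of 3 mm sheet, 166 mm from hinge to front edge and 246 mm wide, its outer face 25 mm off the hinge axis, rims 22 mm high all round, 0.35 to 0.65 kg. Its outer face is smooth.
- lid_press (a point): Where to press the lid shut: on its outer (top) face above the catch, 150 mm from the hinge, a point of the lid; some 85 mm above the surface when shut, but the catch and its stop may sit 2 mm higher or lower. The catch gives way at 10 to 14 N pressed straight down here, about 3 mm above shut, and pulls the lid onto a hard stop. The sheet dents above 22 N.
- socket: Bystander: plain deep steel socket standing on end, 28 mm in diameter, 63 mm high; origin at its underside. Stands near the weight.
- lens: Bystander: yellow indicator lens, 76 mm long, 31 mm high, dome up; origin at its underside.
- feeler_gauge: Bystander: steel feeler gauge lying flat, 105 x 17 x 10 mm; origin at its underside.
- saucer: Bystander: white ceramic saucer of circlips, 120 mm in diameter, 16 mm high; origin at its underside.
- screwdriver: Bystander: screwdriver lying flat, 190 mm long.
- bearing: Bystander inside the box, in the half at -y: steel bearing ring 42 mm in diameter, 12 mm high.
- brake_pad: Bystander inside the box, in the half at -y: brake pad 42 x 78 mm, 12 mm high.
Not all that is in view belongs to the job. What is shaped like the part that bears bar_end_center but green or red is not meant.

How it is judged:
By the outcome, as a careful person would: the job done as asked, in the order asked, and still so for the second after the job is handed in, with the robot touching nothing.
It also fails if it takes over 72 s, if anything falls off the work surface, if the arm or the gripper's body presses on something with over 40 N, if the wrist force passes 120 N, or if a joint passes its speed limit or range.

### The arm

A 6-joint arm with a two-finger parallel gripper is mounted at the origin on the work surface. World frame = base frame: x ahead of the robot, y to its left, z up, the work surface at z = 0. Lengths are in m, angles in rad, forces in N, time in s.
With the tool pointing down it reaches from about 0.3 to 0.85 m from the base axis. Payload 5.4 kg.
Tool frame: the origin (TCP) lies at the very end of the fingers, on their centre line; the grasp point (between the pads) lies robot.grasp_offset behind it (robot.grasp_offset is the distance from the TCP to the grasp point, in m); z points along the fingers, x is the direction in which the jaws open and shut, and the axes are right-handed (so a half turn about z gives the same grasp; the last joint's range is limited). The gripper opens to 85 mm and grips with 20 to 120 N. Pads are 22 mm wide; open, the fingers measure 114 mm over their backs; the gripper's body (76 mm by 85 mm) begins 54 mm behind the grasp point. The pads swing forward as they close: fully open they stand 13 mm farther back than shut.
Start: joints at [0.986, 0.158, 1.597, -0, 1.386, -0.21], TCP at [0.211, 0.535, 0.2] pointing down, gripper open.
Joint ranges: [-2.91, 2.91], [-0.94, 2.29], [0.18, 2.7], [-1.29, 4.43], [0.17, 2.64], [-3, 3]. Speed limits (rad/s): [2.57, 2.57, 3.14, 3.14, 3.14, 3.14].

### API

Orientations are given as a unit quaternion [x, y, z, w].
In Python, from workcell import robot gives the robot as it stands. The module is installed in compiled form; this text tells all that it offers. Calls block until the motion is done:
- robot.movep(position, orientation): joint-space move of the TCP to a pose.
- robot.line_to(position, v=0.15, orientation=None, force_limit=None): straight line of the TCP; orientation=None keeps the orientation; v is the mean speed in m/s. With force_limit (N) it stops when the force on the tool has changed by that much, and returns True; else False.
- robot.set_joints(angles): joint-space move.
- robot.open() and robot.grasp(grasp_force=None): open the fingers fully, or close them until they stop; grasp_force is the grip in N (None keeps the last).
- robot.dwell(seconds).
- robot.inverse_kinematics(position, orientation): joint angles nearest the present ones, or None.
- robot.get_obs(): the state.
- robot.read_camera(name): name is "side" or "top"; returns a dict with "img" (420x560x3 uint8, blue, green, red), "fx", "fy", "cx", "cy" (pixels), "k1" (the pictures are not rectified: a ray, as slopes to the right and down, at radius r is drawn at 1 + k1 r^2 times it, then the intrinsics apply), "origin" and "orientation" of the camera in the world. Camera axes: x right, y up, looking along -z (the intrinsics and any distortion apply to the point x, -y, -z); pixel columns grow to the right and rows downward; lengths in m; the calibration is good to about 2 mm. A picture is of the moment at which its call begins. There is no depth.
A pose or a line that the arm cannot do raises robot.IKError and nothing moves.
- robot.sign_off(): hands the job in, once; it reports no verdict.
The state is a dict: "t": time; "joint_positions": joint angles; "qvel": joint speeds; "effort": joint torques, N m; "ee_pos": TCP position; "ee_rot": TCP orientation; "wrist_force": force on the tool from outside, world axes, zero at the start; "moment": the same for the moment, N m; "opening": opening from 0.0 (shut) to 1.0 (fully open).
Only numpy, scipy, OpenCV 4.12 (cv2) and the standard library are available. Lean on these libraries where they do the work, as an engineer would, in place of code of your own. Each camera call takes 0.05 s, during which the arm holds its last target.

## Working session

There is one attempt and no reset: what is moved stays moved. The work goes in short steps, each a Python script; the robot and the scene stay as the last script left them, time stands still between calls to the robot, and variables do not carry over. Pictures are saved under pics/ and viewed, and the job is handed in when it is done.

```bash
mkdir -p pics; ls
cat > h.py <<'E'
import numpy as np, cv2
from scipy.spatial.transform import Rotation as R
from workcell import robot
def cam(n,f=None):
    c=robot.read_camera(n)
    if f: cv2.imwrite('pics/'+f,c['img'])
    return c
def ray(c,u,v):
    K=np.array([[c['fx'],0,c['cx']],[0,c['fy'],c['cy']],[0,0,1.]])
    xd=(u-c['cx'])/c['fx'];yd=(v-c['cy'])/c['fy']
    x,y=xd,yd
    for _ in range(50):
        s=1+c['k1']*(x*x+y*y);x,y=xd/s,yd/s
    d=R.from_quat(c['orientation']).apply([x,-y,-1.])
    return np.array(c['origin']),d/np.linalg.norm(d)
def onz(c,u,v,z):
    o,d=ray(c,u,v);return o+d*(z-o[2])/d[2]
def proj(c,P):
    p=R.from_quat(c['orientation']).inv().apply(np.array(P)-np.array(c['origin']))
    x,y=p[0]/-p[2],-p[1]/-p[2]; s=1+c['k1']*(x*x+y*y)
    return np.array([c['fx']*x*s+c['cx'],c['fy']*y*s+c['cy']])
def tri(c1,p1,c2,p2):
    o1,d1=ray(c1,*p1);o2,d2=ray(c2,*p2)
    A=np.stack([d1,-d2],1);s=np.linalg.lstsq(A,o2-o1,rcond=None)[0]
    a,b=o1+s[0]*d1,o2+s[1]*d2
    return (a+b)/2,np.linalg.norm(a-b)
E
python3 - <<'E'
from h import *
for n in('side','top'):
    c=cam(n,n+'0.png'); print(n,{k:v for k,v in c.items() if k!='img'})
print(robot.get_obs(),robot.grasp_offset)
E
```

```text
pics
side {'fx': 460.07340735502606, 'fy': 460.07340735502606, 'cx': 279.2855281896683, 'cy': 209.8710884543974, 'k1': -0.14037064623204049, 'origin': array([ 0.08067812, -0.8562023 ,  0.83157328]), 'orientation': array([ 0.43959381, -0.10783334, -0.21541247,  0.86528997])}
top {'fx': 421.37684124475754, 'fy': 421.37684124475754, 'cx': 270.81731066110257, 'cy': 210.10623792119847, 'k1': -0.005120170998448254, 'origin': array([0.37943352, 0.02665038, 1.11429792]), 'orientation': array([ 0.0480771 , -0.04879046, -0.70169952,  0.70917266])}
{'t': 0.1, 'joint_positions': array([ 9.85894255e-01,  1.59032156e-01,  1.59811578e+00, -4.20645471e-06,
        1.38623570e+00, -2.10081755e-01]), 'qvel': array([ 0.00155699, -0.00206012, -0.0022442 , -0.00025035,  0.00272704,
       -0.00022239]), 'effort': array([-8.36371128e-04, -3.96986246e+01, -3.32340431e+01, -2.28270178e-04,
        4.14944458e-03,  1.98298449e-05]), 'ee_pos': array([0.2101757 , 0.53455264, 0.19888477]), 'ee_rot': array([ 8.26469452e-01,  5.62980855e-01, -8.28176070e-04,  3.40633676e-04]), 'wrist_force': array([-0.59797281, -0.5066686 ,  1.2542079 ]), 'moment': array([0.02987436, 0.03652449, 0.01784024]), 'opening': 1.0009510092599356} 0.0187
```

View pics/side0.png

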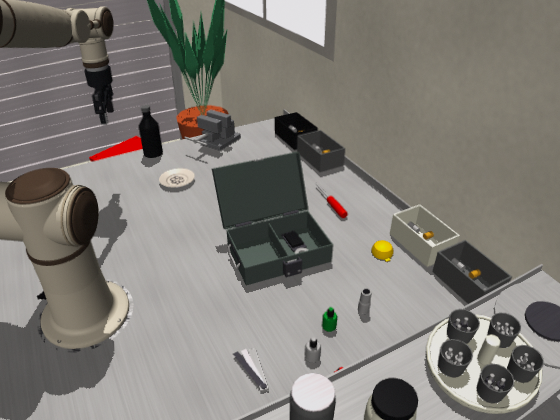

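View pics/top0.png

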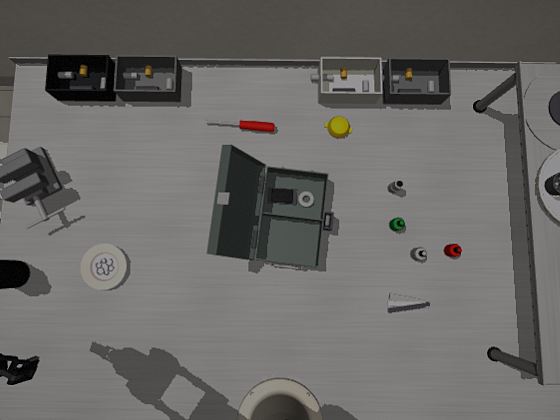

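Run:
```python
import cv2,numpy as np
s=cv2.imread('pics/side0.png');t=cv2.imread('pics/top0.png')
a=cv2.resize(s[270:390,270:400],None,fx=4.5,fy=4.5,interpolation=cv2.INTER_CUBIC)
b=cv2.resize(t[170:270,380:470],None,fx=5,fy=5,interpolation=cv2.INTER_CUBIC)
cv2.imwrite('pics/c1.png',a);cv2.imwrite('pics/c2.png',b)
cv2.imwrite('pics/c3.png',cv2.resize(s[145:290,200:345],None,fx=4,fy=4,interpolation=cv2.INTER_CUBIC))
cv2.imwrite('pics/c4.png',cv2.resize(t[140:275,200:340],None,fx=4.3,fy=4.3,interpolation=cv2.INTER_CUBIC))
```

```text
(no output)
```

View pics/c1.png

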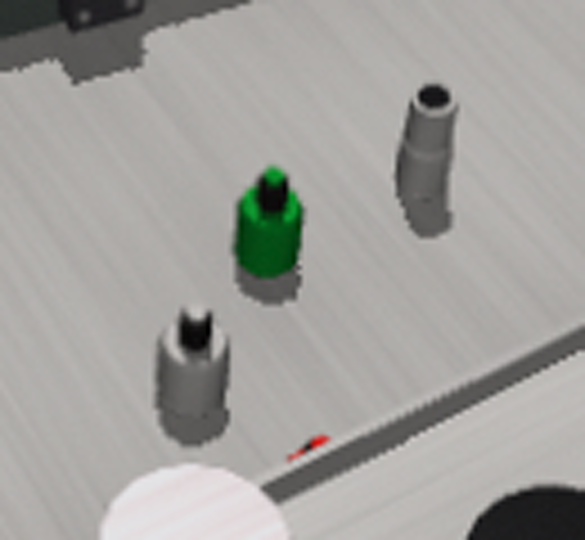

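View pics/c2.png

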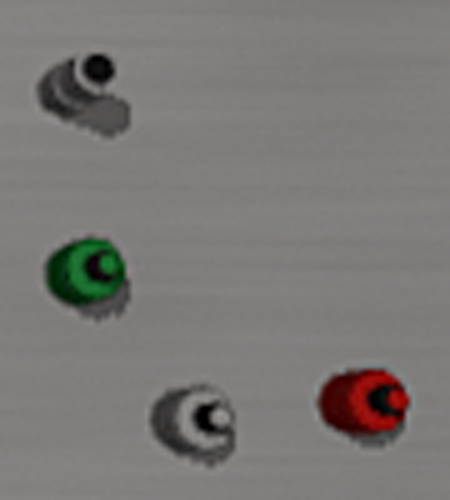

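View pics/c3.png

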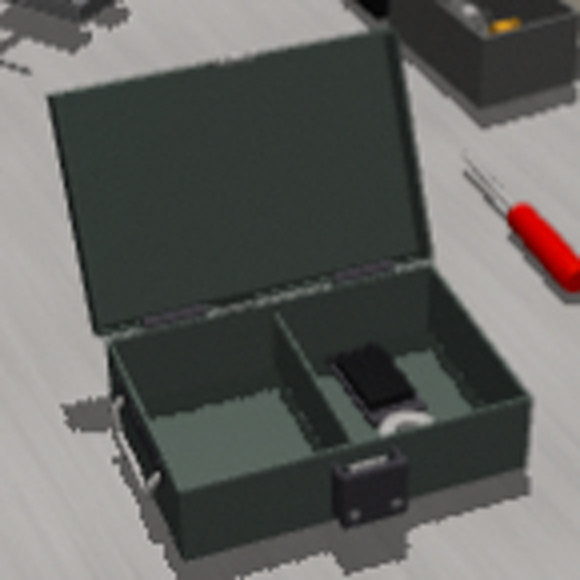

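View pics/c4.png

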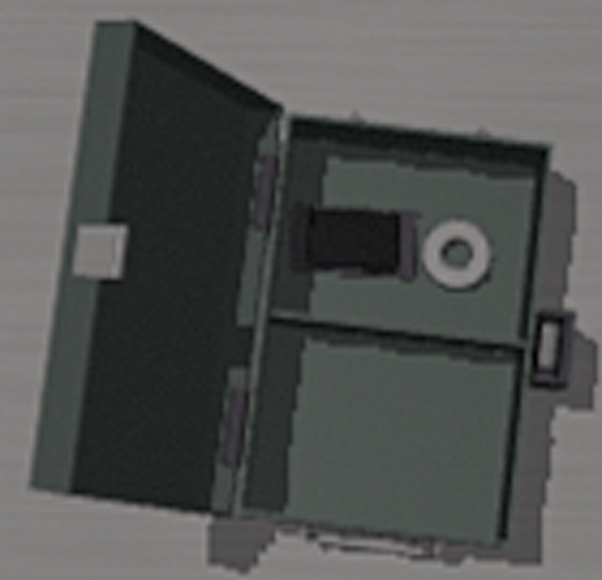

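Run:
```python
from h import *
c1=cam('side');c2=cam('top')
S=lambda u,v,o,f:((u+.5)/f-.5+o[0],(v+.5)/f-.5+o[1])
a=lambda u,v:S(u,v,(270,270),4.5)
b=lambda u,v:S(u,v,(380,170),5)
cc=lambda u,v:S(u,v,(200,145),4)
d=lambda u,v:S(u,v,(200,140),4.3)
for n,p,q in [('nut',a(193,309),b(223,414)),('plugbase',a(194,345),b(203,420)),('socktop',a(433,97),b(97,69)),('greennut',a(273,174),b(107,265)),
 ('front-',cc(530,399),d(551,146)),('front+',cc(184,493),d(505,545)),('back-',cc(432,264),d(288,114)),('back+',cc(112,341),d(240,518)),
 ('lid-',cc(392,29),d(96,20)),('lid+',cc(50,97),d(32,487))]:
    X,e=tri(c1,p,c2,q);print(n,X.round(4),round(e,4), 'top-ray z', )
for n,q,z in [('nut',b(223,414),.062),('chrome bottom',b(185,430),0),('f-',d(551,146),.06),('f+',d(505,545),.06),('b-',d(288,114),.06),('b+',d(240,518),.06),('red',b(395,398),.062)]: print(n,onz(c2,*q,z).round(4))
```

```text
nut [ 0.4215 -0.3559  0.063 ] 0.0018 top-ray z
plugbase [ 0.4212 -0.3562  0.036 ] 0.0019 top-ray z
socktop [ 0.597  -0.2991  0.0632] 0.0011 top-ray z
greennut [ 0.4976 -0.302   0.061 ] 0.0023 top-ray z
front- [ 0.6219 -0.1188  0.0587] 0.0018 top-ray z
front+ [ 0.3875 -0.091   0.0566] 0.0047 top-ray z
back- [0.6403 0.0378 0.0591] 0.0033 top-ray z
back+ [0.4028 0.0619 0.0614] 0.0078 top-ray z
lid- [0.6584 0.1366 0.1949] 0.0078 top-ray z
lid+ [0.4125 0.1633 0.1957] 0.0031 top-ray z
nut [ 0.4224 -0.3566  0.062 ]
chrome bottom [ 0.4163 -0.3588  0.    ]
f- [ 0.6208 -0.1183  0.06  ]
f+ [ 0.3852 -0.0898  0.06  ]
b- [0.6385 0.0384 0.06  ]
b+ [0.3991 0.0633 0.06  ]
red [ 0.4312 -0.4429  0.062 ]
```

Candidates, as side pixel / top pixel:
- Chrome with black plug and nut: (313,352) / (420,254).
- Green copy: (330,320) / (397,224).
- Red copy: (338,369) / (453,251).
- Plain two-step socket: (365,303) / (397,187).

The crops confirm that the chrome one is wanted. It stands at (0.4215, -0.356) and its nut measures 63 mm high.

```bash
cat >> h.py <<'E'
def qd(a):
    c,s=np.cos(a),np.sin(a)
    return R.from_matrix(np.array([[c,s,0],[s,-c,0],[0,0,-1.]])).as_quat()
YAW=np.radians(84.); BC=np.array([.512,-.027])
BX=np.array([np.cos(YAW),np.sin(YAW)]);BY=np.array([-np.sin(YAW),np.cos(YAW)])
def box(x,y,z): return np.r_[BC+x*BX+y*BY,z]
def best(pos,angs):
    j0=robot.get_obs()['joint_positions'];o=[]
    for a in angs:
        j=robot.inverse_kinematics(pos,qd(a))
        if j is not None:o.append((np.abs(np.array(j)-j0)[5],a,np.round(j,2)))
    return sorted(o,key=lambda t:t[0])
E
python3 - <<'E'
from h import *
w=np.array([.4218,-.3562])
c2=cam('top')
for p in [(390,293),(390,311),(430,303)]: print(onz(c2,*p,.005).round(3))
print(best(np.r_[w,.15],np.radians([-24.5,155.5])))
print(best(box(0,.0585,.2),[YAW,YAW-np.pi]), box(0,.0585,.2))
E
```

```text
[ 0.319 -0.285  0.005]
[ 0.273 -0.283  0.005]
[ 0.295 -0.387  0.005]
[(np.float64(0.2824786134997493), np.float64(-0.4276056667386107), array([-0.92,  0.14,  1.72, -0.  ,  1.28, -0.49])), (np.float64(2.8591140400900437), np.float64(2.7139869868511823), array([-0.92,  0.14,  1.72, -0.  ,  1.28,  2.65]))]
[(np.float64(1.569034079456048), np.float64(1.4660765716752369), array([-0.31, -0.17,  1.92, -0.  ,  1.39, -1.78])), (np.float64(1.5725585741337447), np.float64(-1.6755160819145563), array([-0.31, -0.17,  1.92, -0.  ,  1.39,  1.36]))] [ 0.45382047 -0.02088508  0.2       ]
```

```bash
python3 - <<'E'
from h import *
w=np.array([.4218,-.3562]);q=qd(np.radians(-24.5))
p=robot.get_obs()['ee_pos']
robot.line_to([p[0],p[1],.36],v=.25)
robot.movep(np.r_[w,.36],q)
robot.line_to(np.r_[w,.10],v=.2)
print(robot.get_obs()['t'],robot.get_obs()['ee_pos'])
r=robot.line_to(np.r_[w,.006],v=.08,force_limit=8); o=robot.get_obs()
print(r,o['t'],o['ee_pos'],o['wrist_force'])
cam('side','s1.png');cam('top','t1.png')
E
python3 -c "
import cv2
s=cv2.imread('pics/s1.png');t=cv2.imread('pics/t1.png')
cv2.imwrite('pics/s1t1.png',cv2.hconcat([cv2.resize(s[240:400,240:400],(400,400)),cv2.resize(t[170:330,340:500],(400,400))]))"
```

```text
5.6917 [ 0.42245195 -0.35699813  0.10130901]
False 7.0167 [ 0.42219694 -0.35667704  0.00665296] [ 0.11409512 -0.07029641  0.54444143]
```

View pics/s1t1.png

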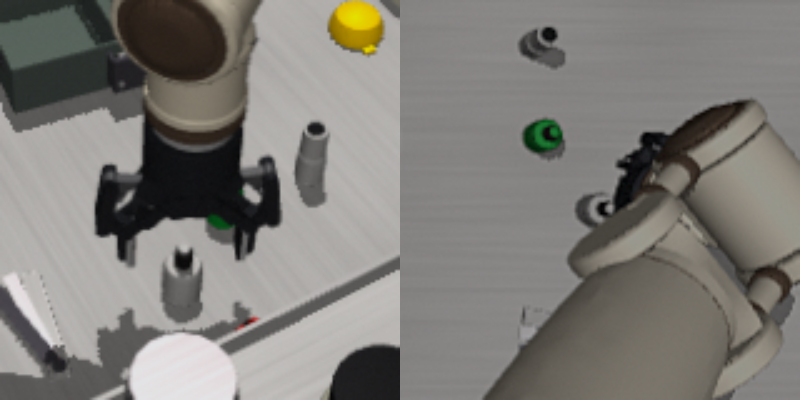

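Run:
```python
from h import *
c1=cam('side');c2=cam('top')
e=robot.get_obs()['ee_pos']
a=np.radians(-24.5);d=np.r_[np.cos(a),np.sin(a),0]
for z in(0,.013,.02,.04):
  for s in(-.045,0,.045):
    p=e+s*d;p[2]=z
    print(z,s,((proj(c1,p)-240)*2.5).round(),((proj(c2,p)-[340,170])*2.5+[400,0]).round())
```

```text
0 -0.045 [128. 294.] [573. 248.]
0 0 [180. 291.] [589. 209.]
0 0.045 [232. 288.] [605. 170.]
0.013 -0.045 [128. 285.] [577. 248.]
0.013 0 [181. 282.] [593. 208.]
0.013 0.045 [233. 279.] [610. 169.]
0.02 -0.045 [128. 280.] [579. 248.]
0.02 0 [181. 277.] [596. 208.]
0.02 0.045 [233. 274.] [612. 169.]
0.04 -0.045 [128. 266.] [586. 248.]
0.04 0 [182. 263.] [603. 207.]
0.04 0.045 [235. 260.] [619. 167.]
```

Run:
```python
from h import *
s=cv2.imread('pics/s1.png')
cv2.imwrite('pics/s1c.png',cv2.resize(s[300:380,270:350],None,fx=7,fy=7,interpolation=cv2.INTER_CUBIC))
```

```text
(no output)
```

View pics/s1c.png

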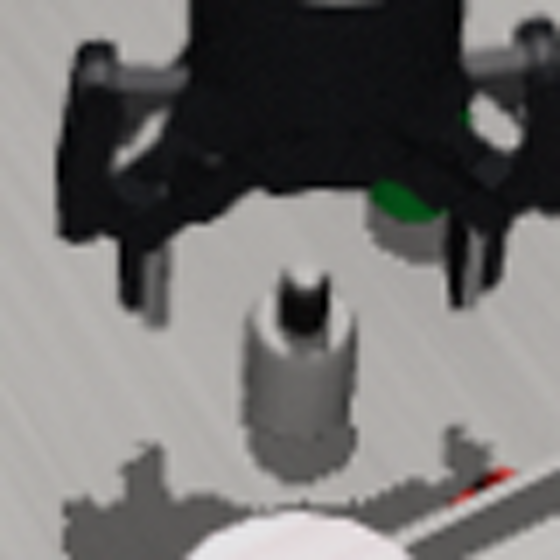

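Run:
```python
from h import *
s=cv2.imread('pics/t1.png')
cv2.imwrite('pics/t1c.png',cv2.resize(s[210:290,400:480],None,fx=7,fy=7,interpolation=cv2.INTER_CUBIC))
```

```text
(no output)
```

View pics/t1c.png

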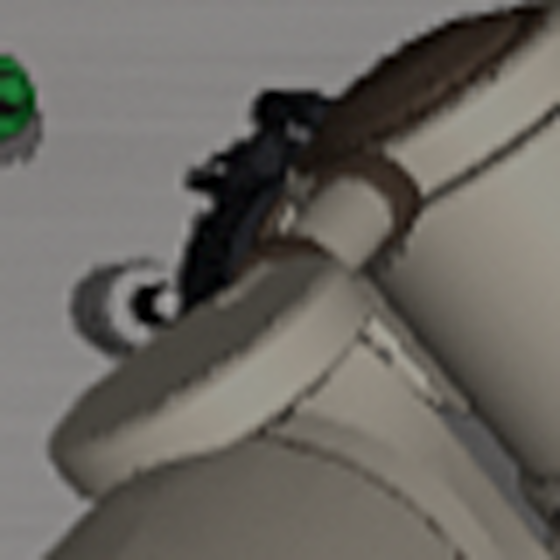

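Run:
```python
from h import *
c1=cam('side');c2=cam('top')
print(tri(c1,(337,343.3),c2,(427.9,235.7)), robot.get_obs()['ee_pos'])
print(onz(c1,292,346,.02),onz(c1,336.4,343.5,.02),onz(c1,292,346,.04),onz(c1,336.4,343.5,.04))
```

```text
(array([ 0.46752985, -0.37650833,  0.04024686]), np.float64(0.0035378043729525853)) [ 0.42192983 -0.35635909  0.0062739 ]
[ 0.39022477 -0.32459766  0.02      ] [ 0.47781853 -0.36450861  0.02      ] [ 0.38259646 -0.33769825  0.04      ] [ 0.46803161 -0.37662566  0.04      ]
```

The side and top pictures put the open tip at z≈0.040, about 20 mm higher than I expected. I'll close lightly and look before lifting.

Run:
```python
from h import *
robot.grasp(20); o=robot.get_obs(); print(o['t'],o['opening'],o['ee_pos'],o['wrist_force'])
s=cam('side','s2.png')['img']
cv2.imwrite('pics/s2c.png',cv2.resize(s[300:380,270:350],None,fx=7,fy=7,interpolation=cv2.INTER_CUBIC))
```

```text
7.8917 0.3249850812450727 [ 0.42190432 -0.35625538  0.00609192] [ 0.26515535  0.99739303 -0.21247719]
```

View pics/s2c.png

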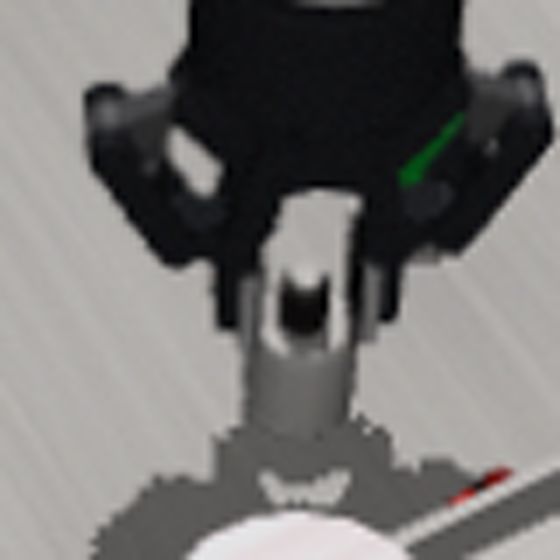

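Opening is 0.325 (about 28 mm). The pads hold only the chamfered top, with tips at side (304,348), z≈0.03. I'll open, go 14 mm lower under force guard and regrip.

Run:
```python
from h import *
robot.open(); e=robot.get_obs()['ee_pos']
w=np.array([.4218,-.3562])
r=robot.line_to(np.r_[w,-.008],v=.05,force_limit=6); o=robot.get_obs(); print(r,o['ee_pos'],o['wrist_force'])
if not r:
    robot.grasp(20); o=robot.get_obs(); print(o['t'],o['opening'],o['ee_pos'],o['wrist_force'])
s=cam('side','s3.png')['img']
cv2.imwrite('pics/s3c.png',cv2.resize(s[300:380,270:350],None,fx=7,fy=7,interpolation=cv2.INTER_CUBIC))
```

```text
False [ 0.421481   -0.35580715 -0.00861164] [ 0.91218733  0.00900345 -0.15253547]
9.5083 0.3799244817603971 [ 0.4218437  -0.35633102 -0.00763047] [-1.60768263  0.73861677  4.40512578]
```

View pics/s3c.png

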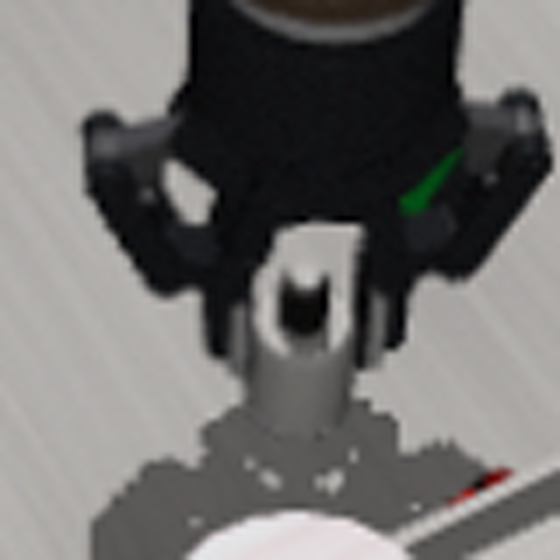

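Run:
```python
from h import *
robot.grasp(45); o=robot.get_obs(); print(o['t'],o['opening'],o['wrist_force'])
w=np.array([.4218,-.3562])
robot.line_to(np.r_[w,.25],v=.2);o=robot.get_obs(); print(o['t'],o['opening'],o['wrist_force'],o['ee_pos'])
T=box(0.0,.0585,.20)
robot.movep(T,qd(YAW));o=robot.get_obs(); print(o['t'],o['opening'],o['wrist_force'],o['ee_pos'],T)
cs=cam('side','s4.png');ct=cam('top','t4.png')
s=cs['img'];t=ct['img']
p=proj(cs,T-[0,0,.02]).astype(int)
print(p,proj(ct,T))
cv2.imwrite('pics/s4c.png',cv2.resize(s[p[1]-60:p[1]+60,p[0]-75:p[0]+75],None,fx=5,fy=5,interpolation=cv2.INTER_CUBIC))
```

```text
9.775 0.36722381894712675 [-1.90165723  1.75015783  5.36633576]
11.2167 0.3666592359315743 [-0.20248984  0.05703138 -2.92765892] [ 0.42127762 -0.35553921  0.24838469]
12.5 0.36881643291406546 [ 0.40461664 -0.16145726 -1.44372257] [ 0.45400248 -0.02149677  0.200003  ] [ 0.45382047 -0.02088508  0.2       ]
[255 204] [292.31566064 233.92324688]
```

View pics/s4c.png

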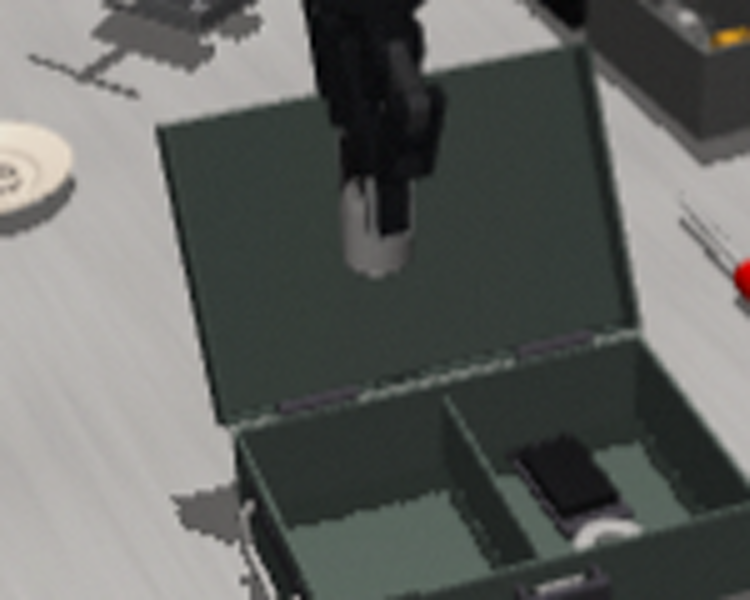

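View pics/t4.png

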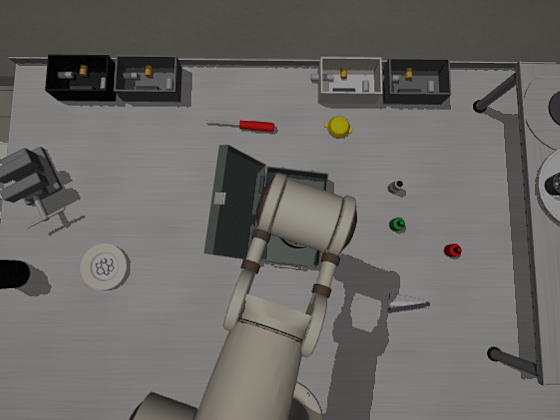

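Run:
```python
from h import *
T=box(0.0,.0585,.20)
robot.line_to(np.r_[T[:2],.015],v=.15)
robot.dwell(.2)
r=robot.line_to(np.r_[T[:2],-.010],v=.02,force_limit=3); o=robot.get_obs()
print(r,o['t'],o['ee_pos'],o['wrist_force'])
cs=cam('side','s5.png');s=cs['img']
cv2.imwrite('pics/s5c.png',cv2.resize(s[200:300,220:345],None,fx=5,fy=5,interpolation=cv2.INTER_CUBIC))
```

```text
True 15.0917 [ 0.45366376 -0.02082765 -0.00444192] [0.23065889 0.12018887 4.61454163]
```

View pics/s5c.png

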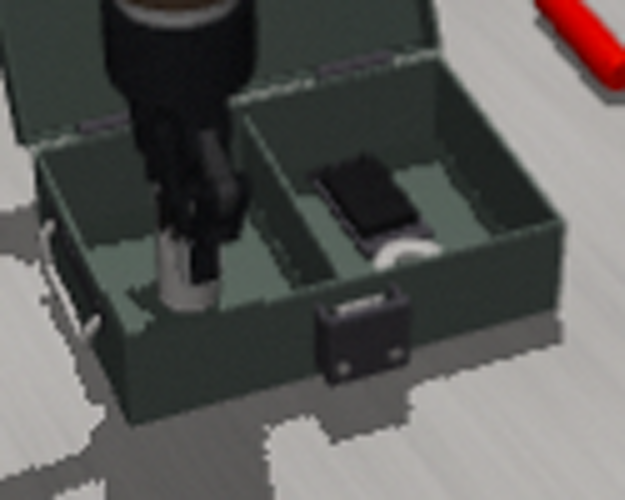

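The weight touched the floor at TCP -0.0044, where I expected it. It stands at side (258,257). Releasing.

Run:
```python
from h import *
T=box(0.0,.0585,.20)
robot.open(); o=robot.get_obs();print(o['t'],o['opening'],o['wrist_force'])
robot.line_to(np.r_[T[:2],.10],v=.1)
robot.line_to(np.r_[T[:2],.38],v=.25)
robot.grasp(30)
Q=box(.27,0,.38); b=best(Q,[YAW+np.pi/2,YAW-np.pi/2]);print(b)
robot.movep(Q,qd(b[0][1])); o=robot.get_obs();print(o['t'],o['wrist_force'],o['ee_pos'])
cs=cam('side','s6.png');ct=cam('top','t6.png')
print(proj(cs,Q),proj(ct,Q))
cv2.imwrite('pics/s6c.png',cv2.resize(cs['img'][30:290,150:400],None,fx=2.3,fy=2.3,interpolation=cv2.INTER_CUBIC))
cv2.imwrite('pics/t6c.png',cv2.resize(ct['img'][100:300,150:400],None,fx=3,fy=3,interpolation=cv2.INTER_CUBIC))
```

```text
15.7167 0.9981644355056485 [0.78631765 0.06871325 0.1331329 ]
[(np.float64(1.0413187467013763), np.float64(3.0368728984701336), array([ 0.22,  0.16,  1.25, -0.  ,  1.74, -2.82])), (np.float64(2.100273906888417), np.float64(-0.1047197551196597), array([ 0.22,  0.16,  1.25, -0.  ,  1.74,  0.32]))]
20.025 [ 0.31318926 -0.20224182 -0.3329835 ] [0.54034857 0.2407332  0.38010085]
[239.94929495  85.41535596] [150.28023702 175.70588816]
```

View pics/s6c.png

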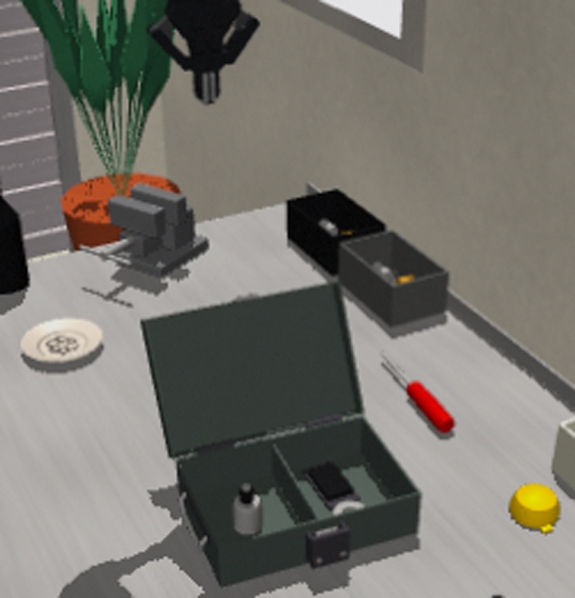

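View pics/t6c.png

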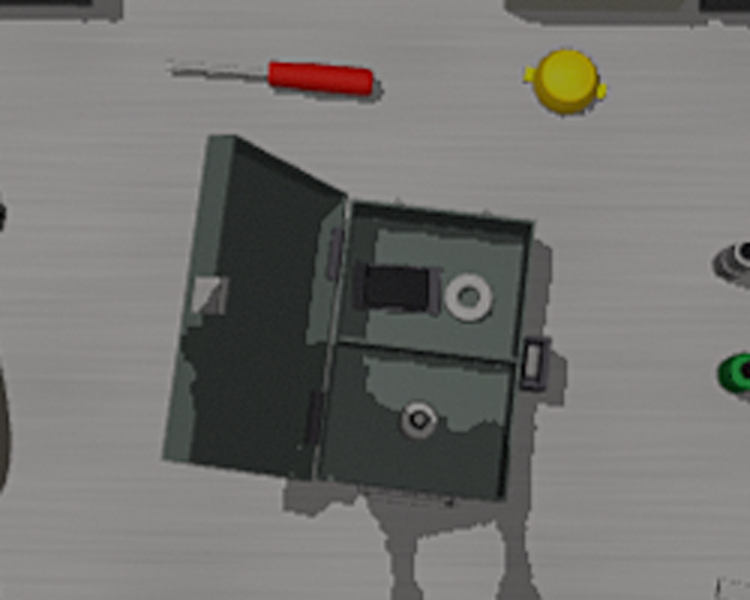

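The weight stands upright in the middle of the empty half, at top (289,240). The shut tip shows at side (240,75), about 25 mm above the reported TCP, so I'll allow for that. Next I approach the back of the lid.

```bash
cat >> h.py <<'E'
TIP=.025; QA=YAW+np.pi/2
def tool_for(q):
    zt=.06+.166*np.sin(q)+.025*np.cos(q)-.018
    if q>np.pi/2: bk=.082-.166*np.cos(q)+.025*np.sin(q)
    else:
        r=(zt-.06-.025*np.cos(q))/np.sin(q); bk=.082-r*np.cos(q)+.025*np.sin(q)
    return box(bk+.011,0,zt-TIP)
E
python3 - <<'E'
from h import *
t0=tool_for(2.1);print(t0)
Q=box(.27,0,.38); Q[2]=t0[2]
robot.line_to(Q,v=.2)
robot.dwell(.15)
s=box(.19,0,t0[2])
r=robot.line_to(s,v=.05,force_limit=2.0);o=robot.get_obs()
print(r,o['t'],o['ee_pos'],((o['ee_pos'][:2]-BC)@BX),o['wrist_force'])
cs=cam('side','s7.png')
cv2.imwrite('pics/s7c.png',cv2.resize(cs['img'][110:290,180:380],None,fx=3,fy=3,interpolation=cv2.INTER_CUBIC))
E
```

```text
[0.53273685 0.17029792 0.1476716 ]
True 22.8833 [0.53272869 0.16997539 0.14773122] 0.19806307988399588 [0.79283315 2.464123   2.1463864 ]
```

View pics/s7c.png

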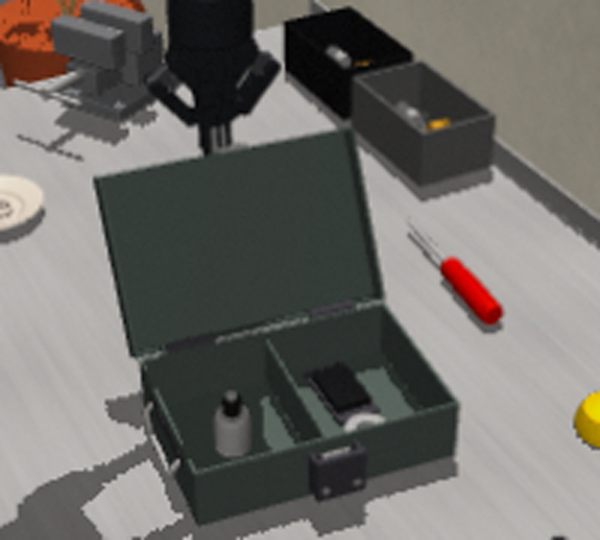

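Contact came at box x = 0.198, exactly as predicted for lid angle 2.1. Pushing along the edge's arc to 1.4.

Run:
```python
from h import *
for q in np.arange(2.0,1.39,-.1):
    r=robot.line_to(tool_for(q),v=.045,force_limit=9);o=robot.get_obs()
    print(round(q,2),r,round(o['t'],2),((o['ee_pos'][:2]-BC)@BX).round(4),o['wrist_force'].round(1))
    if r:break
cs=cam('side','s8.png')
cv2.imwrite('pics/s8c.png',cv2.resize(cs['img'][110:290,180:380],None,fx=3,fy=3,interpolation=cv2.INTER_CUBIC))
```

```text
2.0 False 23.46 0.1845 [0.  0.3 0.6]
1.9 False 23.98 0.1697 [ 0.2 -0.   0.4]Traceback (most recent call last):
  File "<stdin>", line 3, in <module>
workcell.IKError: the arm cannot follow that straight line within its joint ranges
```

Run:
```python
from h import *
p=robot.get_obs()['ee_pos'];bx=(p[:2]-BC)@BX
robot.line_to(box(bx+.07,0,p[2]),v=.12)
b=box(bx+.07,0,p[2])
robot.movep(b,qd(QA-np.pi));o=robot.get_obs();print(o['t'],o['joint_positions'].round(2),o['ee_pos'].round(3),b)
for q in [2.1,1.7,1.4,1.0]: print(q,robot.inverse_kinematics(tool_for(q),qd(QA-np.pi)))
cs=cam('side','s8.png');cam('top','t8.png')
cv2.imwrite('pics/s8c.png',cv2.resize(cs['img'][110:290,180:380],None,fx=3,fy=3,interpolation=cv2.INTER_CUBIC))
```

```text
27.3583 [0.17 0.19 1.63 0.   1.32 0.27] [0.537 0.211 0.166] [0.53705544 0.21138663 0.16608121]
2.1 [ 9.33457145e-02  1.62737596e-01  1.69783229e+00 -4.44089210e-16
  1.28102276e+00  1.98065470e-01]
1.7 [-1.61381459e-02  8.03238482e-02  1.72528247e+00 -4.44089210e-16
  1.33598633e+00  8.85816092e-02]
1.4 [-1.06101257e-01  4.22122804e-02  1.75219729e+00 -4.44089210e-16
  1.34718309e+00 -1.38150236e-03]
1.0 [-2.17706589e-01  2.90607516e-02  1.79541109e+00 -4.44089210e-16
  1.31712081e+00 -1.12986834e-01]
```

View pics/s8c.png

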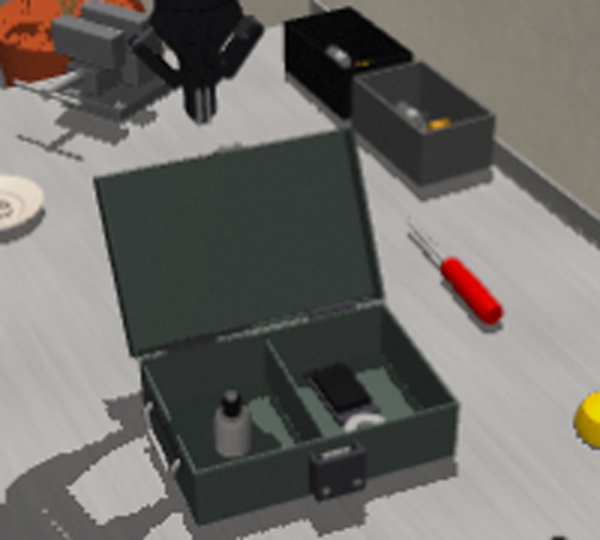

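View pics/t8.png

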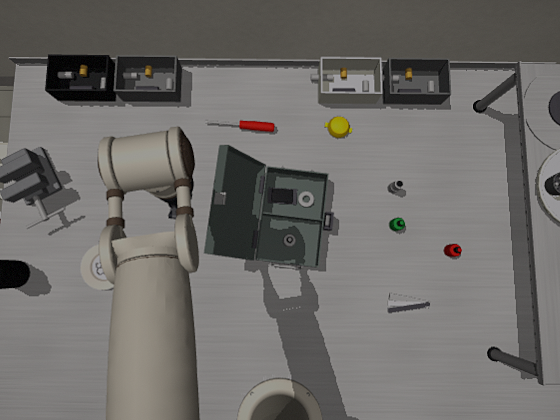

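The lid has not moved: with the rising path the tip slid over the edge. I'll measure the tip height properly from these pictures.

```bash
python3 - <<'E'
from h import *
c1=cam('side');c2=cam('top')
def axz(c,p,xy):
    o,d=ray(c,*p); k=(np.array(xy)-o[:2])@d[:2]/(d[:2]@d[:2]); return o+k*d
print(axz(c1,(247.3,150.7),(.537,.211)), axz(c1,(239.9,74.7),(.5403,.2407)))
S=lambda u,v,o,f:((u+.5)/f-.5+o[0],(v+.5)/f-.5+o[1])
# lid top edge corners: side s8c, top t6c
for n,p,q in [('lid-',S(349,129,(180,110),3),S(210,137,(150,100),3)),('lid+',S(96,178,(180,110),3),S(164,460,(150,100),3)),('in-',S(349,129,(180,110),3),S(236,137,(150,100),3)),('in+',S(96,178,(180,110),3),S(190,460,(150,100),3))]:
    X,e=tri(c1,p,c2,q);print(n,X.round(4),round(e,4),((X[:2]-BC)@BX).round(4),((X[:2]-BC)@BY).round(4))
for q in(2.1,2.0):print(q,proj(c1,box(.082-.166*np.cos(q)+.025*np.sin(q),.123,.06+.166*np.sin(q)+.025*np.cos(q))),proj(c2,box(.082-.166*np.cos(q)+.025*np.sin(q),.123,.06+.166*np.sin(q)+.025*np.cos(q))))
print(S(96,178,(180,110),3),S(164,460,(150,100),3))
E
python3 - <<'E'
import cv2
a=cv2.imread('pics/t8.png');b=cv2.imread('pics/t6.png')
cv2.imwrite('pics/t8c.png',cv2.hconcat([cv2.resize(a[130:280,190:340],(400,400)),cv2.resize(b[130:280,190:340],(400,400))]))
E
```

```text
[0.53936177 0.20998395 0.19514988] [0.54111806 0.2403565  0.41026884]
lid- [0.657  0.1424 0.19  ] 0.007 0.1836 -0.1265
lid+ [0.4127 0.1696 0.1918] 0.0041 0.1852 0.1193
in- [0.6499 0.1228 0.2025] 0.0006 0.1634 -0.1214
in+ [0.4096 0.1502 0.2033] 0.0021 0.1655 0.1203
2.1 [209.39367338 169.30272722] [203.49973006 253.71909497]
2.0 [210.36186008 168.56503214] [209.016794   254.29070953]
(211.66666666666666, 169.0) (204.33333333333334, 253.0)
```

View pics/t8c.png

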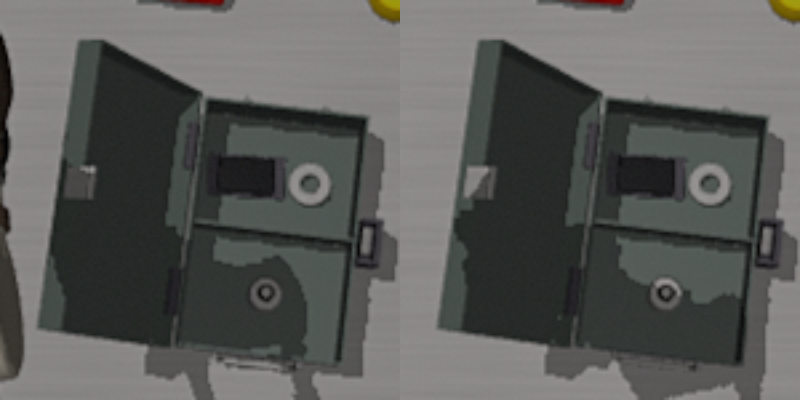

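Tip offset is 30 mm from two pictures. The lid's outer edge is at z≈0.190 and its angle is still 2.1. I'll go lower and push again with the other wrist turn.

```bash
sed -i 's/^TIP=.025/TIP=.031/; s/-.018$/-.032/' h.py; grep -n "TIP\|032" h.py
python3 - <<'E'
from h import *
t0=tool_for(2.1)
o=robot.get_obs();p=o['ee_pos']
robot.line_to(np.r_[p[:2],t0[2]],v=.12)
robot.line_to(box(.215,0,t0[2]),v=.12); robot.dwell(.1)
r=robot.line_to(box(.17,0,t0[2]),v=.03,force_limit=2.5);o=robot.get_obs()
print(r,o['t'],o['ee_pos'],((o['ee_pos'][:2]-BC)@BX),o['wrist_force'])
for q in (2.0,1.9):
    r=robot.line_to(tool_for(q),v=.045,force_limit=9);o=robot.get_obs()
    print(round(q,2),r,round(o['t'],2),((o['ee_pos'][:2]-BC)@BX).round(4),o['wrist_force'].round(1))
    if r:break
cs=cam('side','s9.png')
cv2.imwrite('pics/s9c.png',cv2.resize(cs['img'][110:290,180:380],None,fx=3,fy=3,interpolation=cv2.INTER_CUBIC))
E
```

```text
39:TIP=.031; QA=YAW+np.pi/2
41:    zt=.06+.166*np.sin(q)+.025*np.cos(q)-.032
45:    return box(bk+.011,0,zt-TIP)
True 29.2333 [0.53265538 0.17006469 0.12763418] 0.1981442265729163 [0.78613956 2.95729139 1.7279601 ]
2.0 False 29.77 0.1846 [-0.9  1.2  0.5]
1.9 False 30.29 0.1697 [ 0.5  0.6 -0.1]
```

View pics/s9c.png

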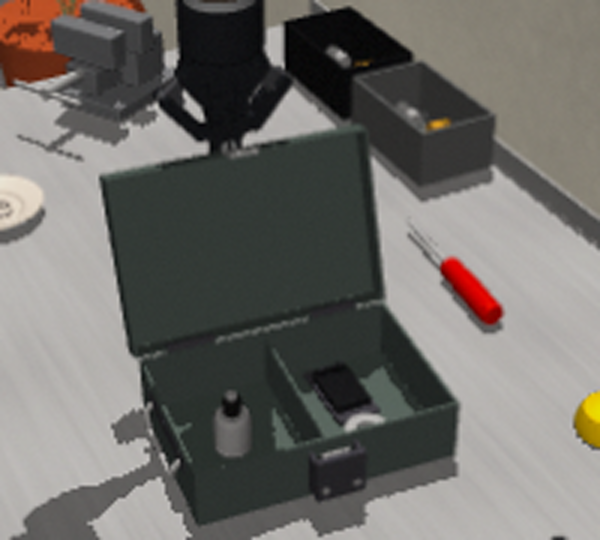

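The lid moves now, with its corner at side (300,152) and forces near 1 N. Carrying on, with finer steps past 1.4 that stop as soon as the lid goes on by itself.

Run:
```python
from h import *
def log(q,r):
    o=robot.get_obs();print(round(q,2),r,round(o['t'],2),((o['ee_pos'][:2]-BC)@BX).round(4),o['wrist_force'].round(1))
ok=True
for q in np.arange(1.8,1.39,-.1):
    r=robot.line_to(tool_for(q),v=.045,force_limit=9);log(q,r)
    if r: ok=False;break
def moving():
    a=robot.read_camera('side')['img'].astype(int);robot.dwell(.2)
    b=robot.read_camera('side')['img'].astype(int)
    return (np.abs(a-b)[100:290,180:380].max(2)>25).sum()
if ok:
  for q in np.arange(1.34,.95,-.05):
    r=robot.line_to(tool_for(q),v=.045,force_limit=9);log(q,r)
    if r:break
    robot.dwell(.1)
    m=moving();print('moving',m)
    if m>60:break
cam('side','s10.png')
s=cv2.imread('pics/s10.png')
cv2.imwrite('pics/s10c.png',cv2.resize(s[110:290,180:380],None,fx=3,fy=3,interpolation=cv2.INTER_CUBIC))
```

```text
1.8 False 30.87 0.1545 [0.1 0.7 0.5]
1.7 False 31.39 0.1386 [ 0.1 -0.3  0.4]
1.6 False 31.92 0.1223 [ 0.7 -0.  -0.2]
1.5 False 32.39 0.1079 [1.  0.5 0.6]
1.4 False 32.84 0.0944 [-0.2  0.2  0.2]
1.34 False 33.17 0.0864 [-0.3 -0.5 -0.2]
moving 16
1.29 False 33.88 0.0798 [-0.2  0.5 -0.3]
moving 18
1.24 False 34.58 0.0733 [-0.5  0.1  0.1]
moving 13
1.19 False 35.27 0.0669 [-0.5 -0.1 -0.2]
moving 11
1.14 False 35.98 0.0607 [-0.7 -0.3  0.8]
moving 7
1.09 False 36.67 0.0547 [ 0.4 -0.2  0.4]
moving 7
1.04 False 37.36 0.049 [0.  0.2 0.2]
moving 13
0.99 False 38.05 0.0435 [-0.1 -0.1 -0.6]
moving 13
```

View pics/s10c.png

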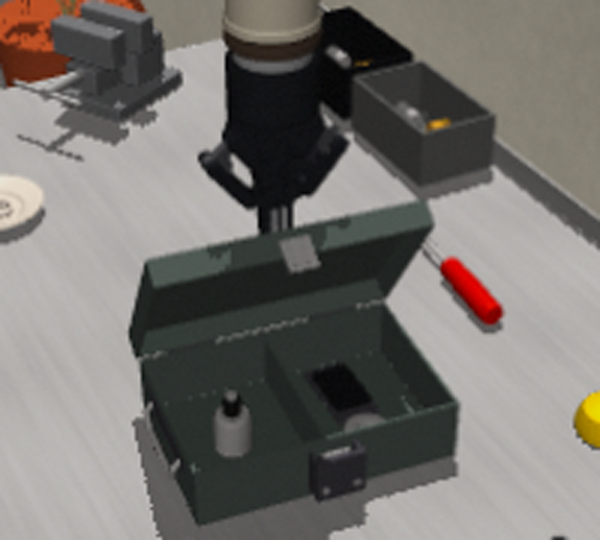

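```bash
cat >> h.py <<'E'
def lidP(q,r=.166,y=.123): return box(.082-r*np.cos(q)+.025*np.sin(q),y,.06+r*np.sin(q)+.025*np.cos(q))
E
python3 - <<'E'
from h import *
c1=cam('side')
for q in (1.3,1.2,1.15,1.1,1.05,1.0,.95,.9): print(q,((proj(c1,lidP(q))-[180,110])*3).round(),((proj(c1,lidP(q,y=-.123))-[180,110])*3).round())
print(robot.get_obs()['t'])
cv2.imwrite('pics/s11c.png',cv2.resize(c1['img'][160:250,215:335],None,fx=6,fy=6,interpolation=cv2.INTER_CUBIC))
E
```

```text
1.3 [124. 214.] [397. 156.]
1.2 [130. 227.] [406. 168.]
1.15 [133. 234.] [410. 175.]
1.1 [136. 242.] [413. 182.]
1.05 [139. 250.] [417. 189.]
1.0 [142. 259.] [421. 197.]
0.95 [145. 267.] [425. 205.]
0.9 [148. 277.] [429. 213.]
38.55
```

View pics/s11c.png

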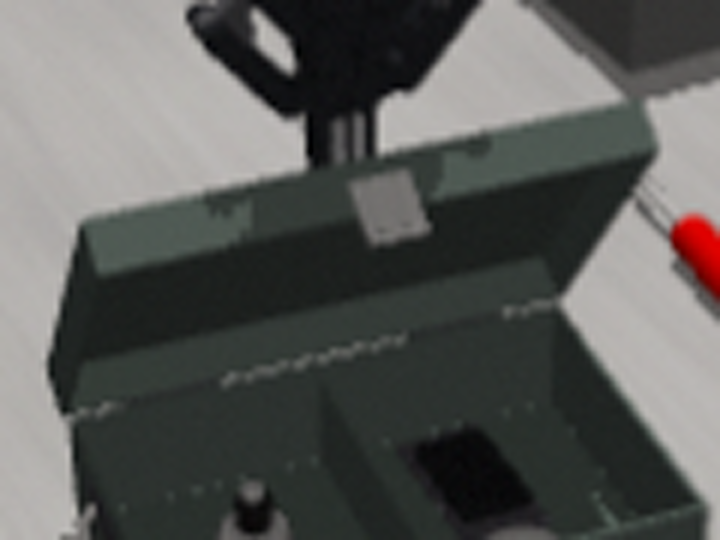

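The lid is at about 0.98 (corners at side (230,197) and (323,178)) and rests still. It needs a little more push, so I continue in small steps.

Run:
```python
from h import *
def log(q,r):
    o=robot.get_obs();print(round(q,2),r,round(o['t'],2),((o['ee_pos'][:2]-BC)@BX).round(4),o['wrist_force'].round(1))
prev=None
for q in np.arange(.95,.8,-.04):
    r=robot.line_to(tool_for(q),v=.04,force_limit=9);log(q,r)
    if r:break
    a=robot.read_camera('side')['img'].astype(int);robot.dwell(.3)
    b=robot.read_camera('side')['img'].astype(int)
    m=(np.abs(a-b)[100:290,180:380].max(2)>25).sum();print('moving',m)
    if m>40:break
s=b.astype(np.uint8)
cv2.imwrite('pics/s12c.png',cv2.hconcat([cv2.resize(x.astype(np.uint8)[130:270,190:340],(400,373)) for x in(a,b)]))
```

```text
0.95 False 38.83 0.0394 [ 0.  -0.1 -0.1]
moving 529
```

View pics/s12c.png

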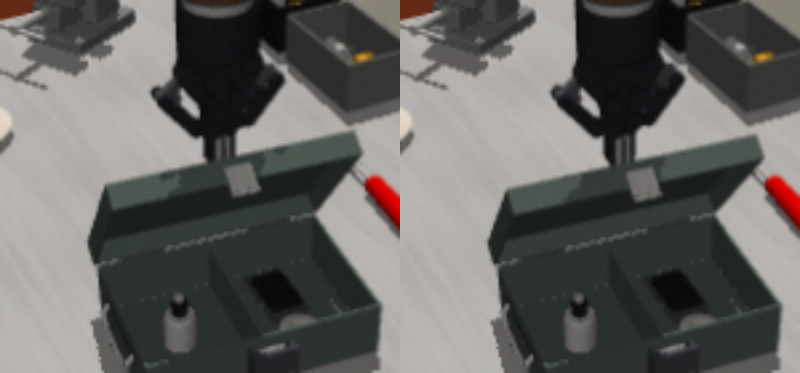

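It is falling by itself. I lift clear and wait.

Run:
```python
from h import *
p=robot.get_obs()['ee_pos']
robot.line_to([p[0],p[1],.22],v=.15)
a=robot.read_camera('side')['img'].astype(int)
for i in range(8):
    robot.dwell(.3);b=robot.read_camera('side')['img'].astype(int)
    m=(np.abs(a-b)[100:290,180:380].max(2)>25).sum();a=b;print(m,end=' ')
    if m<25:break
print(robot.get_obs()['t'])
c=cam('side','s13.png');t=cam('top','t13.png')
cv2.imwrite('pics/s13c.png',cv2.hconcat([cv2.resize(c['img'][130:290,190:350],(400,400),interpolation=cv2.INTER_CUBIC),cv2.resize(t['img'][130:290,190:350],(400,400))]))
P=box(.082-.150,0,.085);print(P,proj(c,P),[b[:2] for b in best(np.r_[P[:2],.1],[QA,QA-np.pi])])
```

```text
1438 1220 2369 1670 3 41.6667
[ 0.50489206 -0.09462749  0.085     ] [287.69898482 245.28840928] [(np.float64(0.2104118690391532), np.float64(-0.10471975511965947)), (np.float64(2.9311807845506404), np.float64(3.0368728984701336))]
```

View pics/s13c.png

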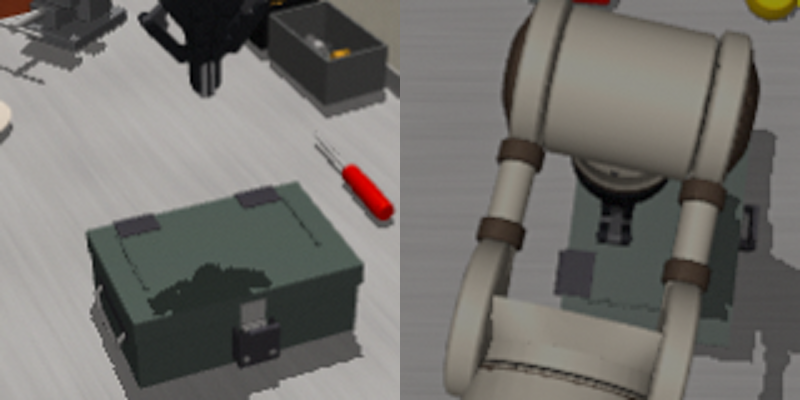

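The lid lies on the catch, its press point near side (288,245). I press slowly there in small guarded steps.

Run:
```python
from h import *
P=box(.082-.150,0,.085)
q=qd(QA-np.pi)
robot.line_to(np.r_[P[:2],.13],v=.2,orientation=q)
robot.line_to(np.r_[P[:2],.075],v=.1); robot.dwell(.2)
f0=robot.get_obs()['wrist_force'][2]
r=robot.line_to(np.r_[P[:2],.035],v=.015,force_limit=3);o=robot.get_obs();z=o['ee_pos'][2]
print(r,o['t'],o['ee_pos'],o['wrist_force'].round(1),f0.round(1))
if r:
  zc=z;pk=0
  for i in range(24):
    zc-=.0005
    f=robot.get_obs()['wrist_force'][2]-f0
    r=robot.line_to(np.r_[P[:2],zc],v=.006,force_limit=max(1.5,16.5-f))
    o=robot.get_obs();F=o['wrist_force'][2]-f0
    print(i,r,round(o['t'],2),round(zc,4),o['ee_pos'][2].round(4),F.round(1))
    if F<pk-4 and pk>8: print('snap');break
    pk=max(pk,F)
    if F>16:break
```

```text
True 44.825 [ 0.50486185 -0.09470572  0.05824632] [ 0.2 -0.5  3.4] 0.0
0 False 45.09 0.0577 0.0582 5.6
1 False 45.34 0.0572 0.0579 7.6
2 False 45.59 0.0567 0.0577 9.0
3 False 45.84 0.0562 0.0574 10.5
4 False 46.09 0.0557 0.0567 8.7
5 False 46.34 0.0552 0.0549 0.6
snap
```

It peaked at 10.5 N and then snapped, with force falling to 0.6 N. One gentle touch to find the hard stop, then I lift off and look.

Run:
```python
from h import *
p=box(.082-.150,0,.085)
r=robot.line_to(np.r_[p[:2],.048],v=.008,force_limit=6);o=robot.get_obs();print(r,o['t'],o['ee_pos'][2],o['wrist_force'].round(1))
robot.line_to(np.r_[p[:2],.12],v=.08)
robot.line_to(np.r_[p[:2],.25],v=.25)
robot.movep([.35,-.3,.33],qd(QA-np.pi))
c=cam('side','s14.png');t=cam('top','t14.png')
cv2.imwrite('pics/s14c.png',cv2.hconcat([cv2.resize(c['img'][170:300,210:340],(400,400),interpolation=cv2.INTER_CUBIC),cv2.resize(cv2.imread('pics/s13.png')[170:300,210:340],(400,400),interpolation=cv2.INTER_CUBIC)]))
o=robot.get_obs();print(o['t'],o['wrist_force'].round(1))
for q in (.04,.02,0): print(q,[((proj(c,lidP(q,y=y))-210+[0,40])*400/130).round(1) for y in(.123,-.123)])
```

```text
True 46.7417 0.05389632772704693 [ 0.  -0.5  5.3]
49.5417 [ 0.6  0.2 -0.3]
0.04 [array([ 99.8, 275.5]), array([383.5, 199.8])]
0.02 [array([100.3, 279.2]), array([383.5, 203.3])]
0 [array([100.7, 282.8]), array([383.6, 206.7])]
```

View pics/s14c.png

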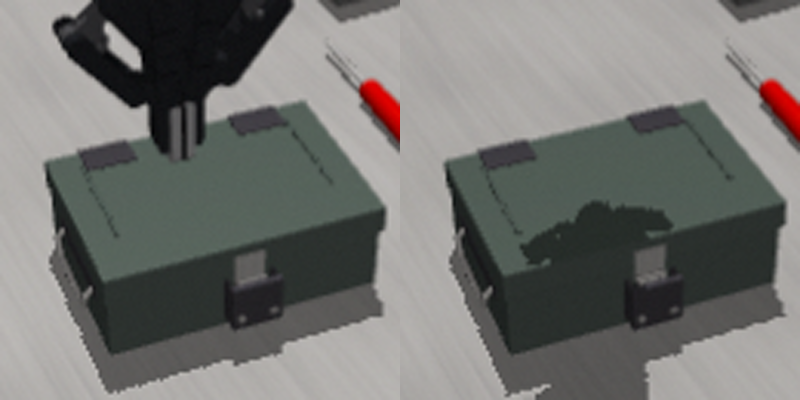

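View pics/t14.png

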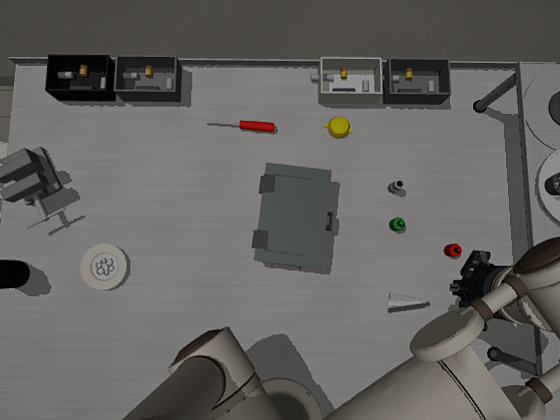

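View pics/s14.png

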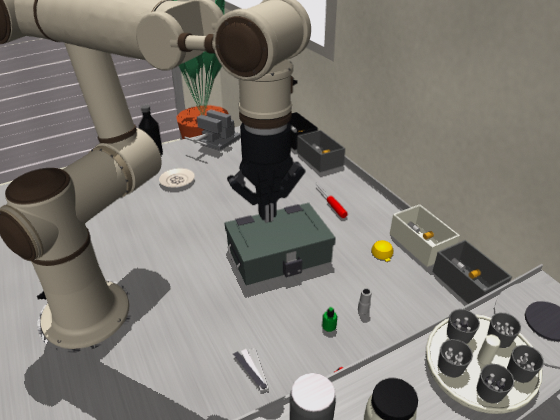

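```bash
python3 -c "
from workcell import robot
robot.sign_off()
print(robot.get_obs()['t'])"
```

```text
the job is handed in; nothing more can be done
the job is handed in; nothing more can be done
```

The chrome bar end is standing in the empty half of the box and the lid is snapped shut. I handed the job in at about 50 s of the 72 s allowed.

**What I did**
- **Placing:** I lowered the weight until it met the floor with about 3 N of contact and released it. It stood upright in the middle of the half.
- **Lid:** I pushed it from behind until it fell on its own, at about 0.95 rad, and stopped pushing. It swung down by itself.
- **Catch:** I pressed over it in small steps. The force peaked at 10.5 N and then dropped to 0.6 N as it snapped. A later touch met a firm stop about 4 mm below where I first felt the lid.

**Last pictures**
- The lid's front edge is where it should be for an angle of about 0.
- The bystanders on the table look unmoved, and the robot touches nothing. Anything inside the closed box could not be checked after closing.

**What disagreed or went wrong**
- **Fingertips:** in the pictures they are about 30 mm behind the reported TCP, not at it. My first grip therefore caught only the chamfer, and I took it again 14 mm lower before lifting.
- **First lid push:** for the same reason it slid over the edge without moving the lid, and I had to reposition. The reported forces stayed low.
- **Fall angle:** the lid let go slightly past the stated 1.3 to 1.0 range.

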